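# Put the thermometer away under the hood of the instrument tray

## Robot

A 6-joint arm with a two-finger parallel gripper is mounted at the origin on a cart in front of the work surface, level with it; the furniture and walls round the work are solid. World frame = base frame: x ahead of the robot, y to its left, z up, the work surface at z = 0. Lengths are in mm, angles in rad, forces in N, time in s.
With the tool pointing down it reaches from about 350 to 775 mm from the base axis. Payload 5.5 kg.
Tool frame: the origin (TCP) lies between the finger pads; the fingertips stand 19 mm ahead of it and the grasp point (between the pads) is the TCP (tips_ahead is the distance from the TCP to the fingertips, in mm); z points along the fingers, y is the line along which they close (so a half turn about z gives the same grasp; the last joint's range is limited). The gripper opens to 85 mm and grips with 20 to 120 N. Pads are 22 mm wide; open, the fingers measure 114 mm over their backs; the gripper's body (76 mm by 85 mm) begins 54 mm behind the grasp point. The pads swing forward as they close: fully open they stand 13 mm farther back than shut.
Start: joints at [-1.305, 0.313, 0.046, 1.304, 0, 1.431], TCP at [226.983, -528.345, 250.323] pointing down, gripper open.
Joint ranges: [-2.76, 2.76], [-0.86, 1.69], [-1.03, 1.26], [-2.2, 2.34], [-1.47, 1.5], [-3.14, 3.14]. Speed limits (rad/s): [2.57, 2.57, 3.14, 3.14, 3.14, 3.14].

## Interface

Orientations are given as a unit quaternion [w, x, y, z].
In Python, from bench import * gives the robot as it stands.
- The arm moves only by the tool drive_tool, never from a script. Its argument "motion" is a list of rows, each an object with "xyz": the shift along the world's x, y, z in cm, a list of three; "rotation": the turn, a rotation vector about the world's x, y, z in units of 8 degrees (1.0 is 8 degrees), a list of three; "jaw": the opening in per cent of the stroke, from 0 (shut) to 100 (fully open). A call has 1 to 10 rows; each row shifts and turns the commanded pose from where the row before left it; what a row does not reach is not made up. A row lasts 1/8 s, in which the tool goes at most 62.5 mm and 10.7 degrees, less where a joint would pass 70% of its speed; a pose out of reach is approached as far as the arm can. A call is refused whole if a number of a shift passes 6.25 or a number of a turn 1, either way. A call with a gripper value outside its range is refused whole. The fingers move at their own pace and stop on an object; "force" is the grip in N (left out, the last holds). Time passes only in rows, so rows that do not move let the fingers close. It gives the time, the measured TCP pose, the force, the opening and the grip force at its end, in the units of the state.
- sense(): the state, without advancing time (a new reading comes with each control period).
- read_camera(name): name is "side" or "top" or "wrist"; returns the picture (400x640x3 uint8, blue, green, red); there is no depth.
- get_calibration(name): a dict with "vertical_fov" (degrees; the focal length in pixels is half the picture's height over the tangent of half this angle, whatever the lens; pixels are square), "cx", "cy" (the principal point, pixels), "position" and "rotation" of the camera in the world. Camera axes: x right, y up, looking along -z (the intrinsics and any distortion apply to the point x, -y, -z); pixel columns grow to the right and rows downward; lengths in mm; the calibration is good to about 2 mm. A picture is of the moment at which its call begins: read the wrist's pose just before it. get_calibration takes no time and is no camera call; for the wrist camera it gives the pose at the moment of the call.
- finish_job(): hands the job in; it is judged then, once.
Trained networks look in the newest picture that a camera, given by its name, has taken for a name from the list of things; names that differ only in an ending like _2 or _b are one class to them, and where a whole thing is asked for, a point or a joint stands for the part that bears it (a point fixed in the world has none). Each returns a list of dicts, best first, with "p" (0 to 1); they miss things now and then, are a little off and sometimes report something else, mostly with a low value. They report only what shows in the picture. A call takes as long as a camera call.
- search_frame(camera, label): "uv" ([column, row] in pixels, amid what is visible of it).
The state is a dict: "time": time; "qpos": joint angles; "qvel": joint speeds; "joint_efforts": joint torques, N m; "eef_pos": TCP position; "orientation": TCP orientation; "force": force on the tool from outside, world axes, zero at the start; "moment": the same for the moment, N m; "width": finger opening in mm; "gripper_force": force on a finger pad.
Only numpy, scipy, OpenCV 4.12 (cv2) and the standard library are available. Lean on these libraries where they do the work, as an engineer would, in place of code of your own. Each camera call takes 0.05 s, during which the arm holds its last target. There are 200 camera calls.

## Task

Put the thermometer in its tube away in the hooded instrument tray. The tray's open mouth is shorter than the tube, so tip one end down, pass it in under the hood, then bring the tube level inside and set it down flat on the tray's floor before letting go. Leave the marker pen and the brush where they lie.

Things in the scene. Friction and masses are not known exactly. Their poses are not given: they have to be found in the camera images.
- thermometer_center (a point): Middle of the thermometer in its clear plastic tube with a red end, the longest of the three slender things lying side by side on the bench: 210 mm long, 14 mm wide and high, about 40 g, balanced at the middle. The point is half-way along and half-way up (7 mm over what it lies on). y runs along the tube, z up.
- tray: Fixed aluminium tray, grey floor, 256x134x57 mm; origin: centre of underside, x along it, z up. Inside: x -125 to 125, y -64 to 64, floor z 4; walls 3 thick, rim z 58. A fixed 3 mm sheet hood roofs its -x end (the right-hand end seen from the robot): x -128 to -30, underside z 54, highest detail z 59; empty beneath. The open mouth is the rest, x -30 to 125. (All mm.)
- marker: Marker pen lying on the bench, 130 mm long, 11 x 14 mm thick, white with a black cap; not to be moved. Origin at the centre of its underside, y along it.
- brush: Thin paint brush lying on the bench, 154 mm long, 7 mm thick; not to be moved. Origin at the centre of its underside, y along it.

How it is judged (in metres and radians):
On the way:
1. the thermometer tube, still held, is level inside the tray and close over its floor (contact force between the fingers and thermometer above 0.5 N and z of thermometer_center in the frame of tray below 0.03 m and x of thermometer_center in the frame of tray between -0.03 and 0.03 m and y of thermometer_center in the frame of tray between -0.06 and 0.06 m and angle between thermometer_center's own y axis and vertical between 1.39 and 1.75 rad), for 0.2 s.
At the end, for the whole second after the job is handed in: The thermometer tube lies at rest, flat on the tray's floor (its centre less than 18 mm over the tray's underside, level within about 6 degrees), wholly inside the tray with one end under the hood (its centre within 30 mm of the tray's centre along it and 60 mm across it), and is released (z of thermometer_center in the frame of tray below 0.018 m and x of thermometer_center in the frame of tray between -0.03 and 0.03 m and y of thermometer_center in the frame of tray between -0.06 and 0.06 m and angle between thermometer_center's own y axis and vertical between 1.47 and 1.67 rad and linear speed of thermometer below 0.02 m/s); the robot touches nothing.
It fails at once if the marker pen is moved by more than 30 mm (distance of marker from where it was at the start of the episode above 0.03 m).
It fails at once if the brush is moved by more than 30 mm (distance of brush from where it was at the start of the episode above 0.03 m).
It also fails if it takes over 42 s, if anything falls off the work surface, if the arm or the gripper's body presses on something with over 40 N, if the wrist force passes 120 N, or if a joint passes its speed limit or range.

## Working session

There is one attempt and no reset: what is moved stays moved. The work goes in short steps, Python scripts to look and compute and a tool call to move; the robot and the scene stay as the last step left them, time stands still between calls to the robot, and variables do not carry over. Pictures are saved under pics/ and viewed, at most 10 in all, crops included, and the job is handed in when it is done.

Besides the shell and the picture viewer there is one more tool, called after "Emit:" as name([rows], argument=value, ...), one row to a line, values as JSON. drive_tool: Moves the arm, as the interface text tells. Its arguments: {"type":"object","properties":{"motion":{"type":"array"},"force":{"type":"number"}},"required":["motion"]}

```bash
mkdir -p pics; ls
python3 - <<'E'
from bench import *
import cv2
s=sense();print(s['time'],s['eef_pos'],s['orientation'],s['width'])
for c in ("top","side"):
    cv2.imwrite(f"pics/{c}0.png",read_camera(c));print(c,get_calibration(c))
    for l in ("thermometer_center","tray","marker","brush"):
        print(l,search_frame(c,l)[:2])
E
```

```text
pics
0.0 [ 226.82585692 -527.85649917  249.40625261] [-9.16038011e-04  9.79492049e-01  2.01480726e-01 -6.28538277e-05] 85.43383308994157
top {'vertical_fov': 56.315543731479394, 'cx': 317.5937235038163, 'cy': 192.2362847260053, 'position': array([392.6017441 ,  27.78297828, 893.2347455 ]), 'rotation': array([-0.69447361, -0.04888122,  0.05331163,  0.71587353])}
thermometer_center [{'uv': [250.5, 207.0], 'p': 0.78}]
tray [{'uv': [405.9, 180.2], 'p': 0.68}]
marker [{'uv': [203.8, 200.4], 'p': 0.76}]
brush [{'uv': [298.7, 189.4], 'p': 0.5}]
side {'vertical_fov': 42.2497118190587, 'cx': 328.83890485889276, 'cy': 196.4322849421381, 'position': array([ 434.17102075, -844.13249695,  492.37999568]), 'rotation': array([ 0.8522349 ,  0.52073352, -0.03346919, -0.0375777 ])}
thermometer_center [{'uv': [302.8, 179.4], 'p': 0.95}]
tray [{'uv': [347.4, 275.9], 'p': 0.86}]
marker [{'uv': [309.9, 161.2], 'p': 0.68}]
brush [{'uv': [327.3, 204.3], 'p': 0.55}]
```

View pics/top0.png

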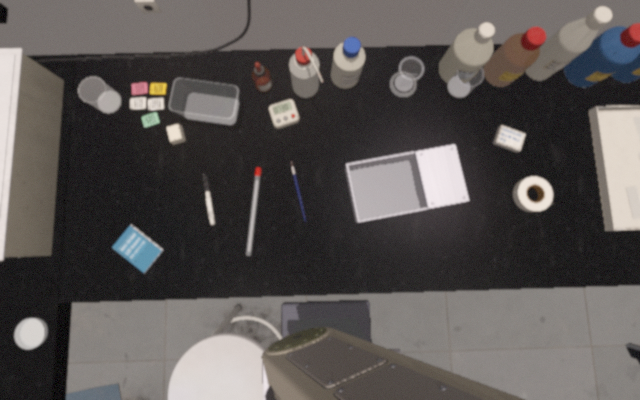

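View pics/side0.png

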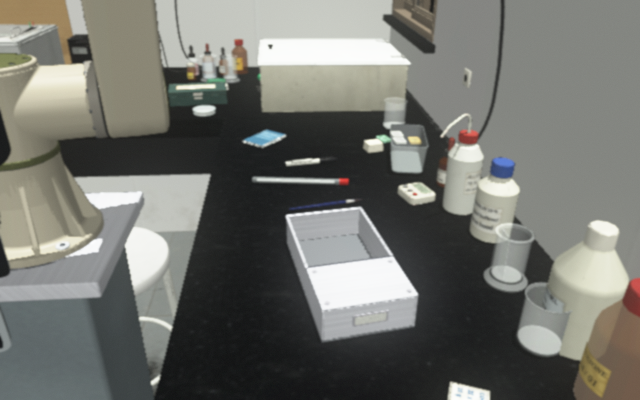

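The top view shows the tube with its red end at (258,169) and other end at (248,254). The marker is around (208,200) and the brush around (299,190). The tray spans columns 347–468, with its hood at the right (−y). The side view agrees with the detections.

```bash
cat > h.py <<'E'
from bench import *
import numpy as np, cv2
from scipy.spatial.transform import Rotation as R
def ray(c,uv):
    k=get_calibration(c); f=200/np.tan(np.radians(k['vertical_fov'])/2)
    q=k['rotation']; M=R.from_quat([q[1],q[2],q[3],q[0]])
    return k['position'],M.apply([(uv[0]-k['cx'])/f,-(uv[1]-k['cy'])/f,-1.])
def at(c,uv,z):
    p,d=ray(c,uv); return p+d*(z-p[2])/d[2]
def proj(c,P):
    k=get_calibration(c); f=200/np.tan(np.radians(k['vertical_fov'])/2)
    q=k['rotation']; M=R.from_quat([q[1],q[2],q[3],q[0]])
    v=M.inv().apply(np.asarray(P,float)-k['position'])
    return np.c_[k['cx']+f*v[:,0]/-v[:,2],k['cy']+f*v[:,1]/v[:,2]]
E
python3 - <<'E'
from h import *
np.set_printoptions(precision=1,suppress=True)
for n,uv,z in [("red",(258,169),10),("end",(248,254),10),("mk",(203.8,200),7),("br",(299,190),5),
 ("TL",(347,163),58),("TR",(460,146),58),("BR",(468,203),58),("BL",(358,221),58)]: print(n,at("top",uv,z)[:2])
for n,uv,z in [("red",(349,181),7),("end",(253,180),7),("fl",(287,216),58),("fr",(364,209),58),("nr",(413,298),58),("nl",(323,313),58)]: print(n,at("side",uv,z)[:2])
im=cv2.imread("pics/top0.png")
a=cv2.resize(im[130:270,190:320],None,fx=4,fy=4);b=cv2.resize(im[130:240,335:480],None,fx=4,fy=4)
cv2.imwrite("pics/a.png",a);cv2.imwrite("pics/b.png",b)
E
```

```text
red [582. 162.]
end [380.6 186.8]
mk [511.  292.3]
br [528.7  64.7]
TL [579.7 -48.6]
TR [ 611.9 -310.6]
BR [ 479.5 -317.3]
BL [446.5 -67.6]
red [588.1 170.1]
end [379.2 188. ]
fl [447.2 -68.5]
fr [583.  -52.4]
nr [ 608.9 -304.1]
nl [ 486.1 -325.2]
```

Emit:
drive_tool([
  {"xyz": [2, 5, 0], "rotation": [0, 0, 0], "jaw": 100},
  {"xyz": [2, 5, 0], "rotation": [0, 0, 0], "jaw": 100},
])

```text
time: 0.75
eef_pos: [267.1, -427.6, 250.0]
orientation: [-0.0, 0.98, 0.201, 0.0]
force: [0.3, -0.8, -0.0]
width: 85.4
gripper_force: 0.0
```

```bash
python3 -c "
from bench import *
print(sense())"
```

```text
{'time': 0.75, 'qpos': array([-1.17187867e+00,  1.76164080e-01, -1.33863880e-01,  1.26086523e+00,
        2.06601007e-04,  1.56548174e+00]), 'qvel': array([ 0.58280919, -0.53342416, -0.65920909, -0.13643269,  0.00224381,
        0.56354094]), 'joint_efforts': array([ -4.93455112, -36.77074671,  30.68780065,   0.32916253,
        -0.17169713,  -0.61817117]), 'eef_pos': array([ 267.11588456, -427.58830193,  249.99214175]), 'orientation': array([-6.76945896e-05,  9.79643970e-01,  2.00742819e-01,  9.18366583e-05]), 'force': array([ 0.31643788, -0.76207832, -0.02625638]), 'moment': array([-0.03248384, -0.00742412, -0.01020038]), 'gripper_force': 0.0, 'width': 85.37531759686111}
```

View pics/a.png

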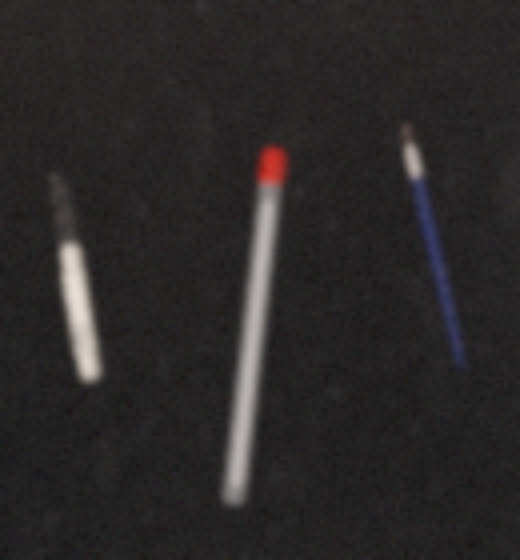

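View pics/b.png

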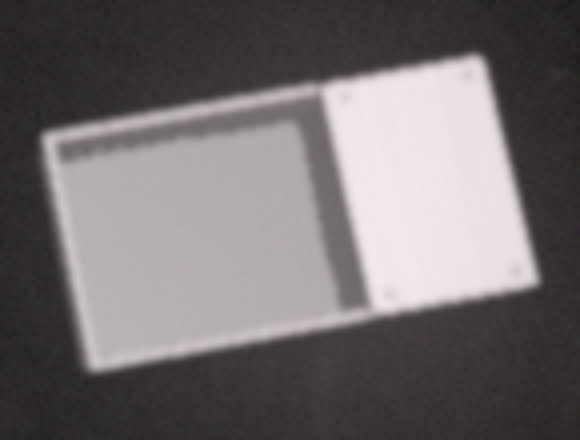

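The first crop gives the tube ends at about (258.2,166.8) and (248.5,256). The tray rim corners come out at about (345.8,163), (456.3,144), (470,201) and (357.5,223), with the hood edge between crop (320,85) and (370,310).

Run:
```python
from h import *
from scipy.optimize import least_squares
np.set_printoptions(precision=1,suppress=True)
# tray: corners local (+x toward world +y)
T=[(128,-67,58),(-128,-67,58),(-128,67,58),(128,67,58)]
top=[(345.8,163),(456.3,144),(470,201),(357.5,223)]   # far-left, far-right, near-right, near-left
side=[(364,209),(413,298),(323,313),(287,216)]
def P(p,L): return R.from_euler('z',p[2]).apply(np.array(L,float))+[p[0],p[1],0]
for cs in (("top",),("side",),("top","side")):
  def f(p,L,obs,cs=cs): return np.concatenate([(proj(c,P(p,L))-obs[c]).ravel() for c in cs])
  r=least_squares(f,[530,-190,1.7],args=(np.array(T)*[1,1,1],dict(top=top,side=side)));print(cs,r.x,np.degrees(r.x[2]),r.fun)
  r=least_squares(f,[480,175,1.5],args=([(105,0,7),(-105,0,7)],dict(top=[(248.5,255.5),(258.2,167.3)],side=[(252,180),(349.5,181.5)])));print(cs,r.x,np.degrees(r.x[2]),r.fun)
```

```text
('top',) [ 530.6 -184.2    1.7] 98.69242460517181 [ 0.8  1.  -0.8  0.4 -0.6  0.1  0.6 -1.3]
('top',) [481.9 174.1   3. ] 173.39063956083146 [ 0.  -0.2 -0.   0.2]
('side',) [ 531.2 -187.     1.7] 97.6351136030581 [-1.4 -0.3  4.4  0.2 -3.5 -1.1  0.4  0.1]
('side',) [482.9 177.2   3. ] 174.57737046717597 [ 0.6  0.2 -0.6  0.1]
('top', 'side') [ 531.  -185.5    1.7] 98.02899558608159 [ 1.6  0.1  0.2  0.7 -0.2  0.6  0.7 -2.1 -2.2 -0.7  4.4 -0.8 -3.  -1.7
 -0.2 -0.1]
('top', 'side') [482.4 174.7   3. ] 173.60943530722645 [-0.1 -0.4 -0.4  0.1  0.4  0.3 -0.7  0.9]
```

Emit:
drive_tool([
  {"xyz": [2, 3, 0], "rotation": [0, 0, 0.94], "jaw": 100},
  {"xyz": [2, 3, 0], "rotation": [0, 0, 0.94], "jaw": 100},
  {"xyz": [2, 3, 0], "rotation": [0, 0, 0.94], "jaw": 100},
  {"xyz": [2, 3, 0], "rotation": [0, 0, 0.94], "jaw": 100},
  {"xyz": [2, 3, 0], "rotation": [0, 0, 0.94], "jaw": 100},
  {"xyz": [2, 3, 0], "rotation": [0, 0, 0.94], "jaw": 100},
  {"xyz": [2, 3, 0], "rotation": [0, 0, 0.94], "jaw": 100},
  {"xyz": [2, 3, 0], "rotation": [0, 0, 0.94], "jaw": 100},
  {"xyz": [2, 3, 0], "rotation": [0, 0, 0.94], "jaw": 100},
  {"xyz": [2, 3, 0], "rotation": [0, 0, 0.94], "jaw": 100},
])

```text
time: 2.0
eef_pos: [467.6, -127.3, 250.5]
orientation: [0.0, 0.651, 0.759, 0.0]
force: [0.8, 0.3, -0.6]
width: 85.4
gripper_force: 0.0
```

Emit:
drive_tool([
  {"xyz": [0, 3, -0.5], "rotation": [0, 0, 0.94], "jaw": 100},
  {"xyz": [0, 3, -1], "rotation": [0, 0, 0.94], "jaw": 100},
  {"xyz": [0, 3, -1], "rotation": [0, 0, 0.94], "jaw": 100},
  {"xyz": [0, 3, -1], "rotation": [0, 0, 0.94], "jaw": 100},
  {"xyz": [0, 3, -1], "rotation": [0, 0, 0.94], "jaw": 100},
  {"xyz": [0, 3, -1], "rotation": [0, 0, 0.94], "jaw": 100},
  {"xyz": [0, 3, -1], "rotation": [0, 0, 0.94], "jaw": 100},
  {"xyz": [0, 3, -1], "rotation": [0, 0, 0.94], "jaw": 100},
  {"xyz": [0, 3, -1], "rotation": [0, 0, 0.94], "jaw": 100},
  {"xyz": [0, 3, -0.5], "rotation": [0, 0, 0.94], "jaw": 100},
])

```text
time: 3.25
eef_pos: [466.7, 172.6, 159.9]
orientation: [-0.0, 0.053, 0.999, -0.0]
force: [0.7, 0.6, -0.3]
width: 85.3
gripper_force: 0.0
```

Emit:
drive_tool([
  {"xyz": [0, 0, 0], "rotation": [0, 0, 0], "jaw": 100},
  {"xyz": [0, 0, 0], "rotation": [0, 0, 0], "jaw": 100},
])

```text
time: 3.5
eef_pos: [467.0, 171.4, 160.5]
orientation: [0.0, 0.056, 0.998, -0.0]
force: [-0.0, 0.3, 0.4]
width: 85.4
gripper_force: 0.0
```

Run:
```python
from h import *
s=sense();q=s['orientation'];M=R.from_quat([q[1],q[2],q[3],q[0]]).as_matrix()
print(s['eef_pos'],s['qpos'],M[:,1],M[:,2],np.degrees(np.arctan2(M[1,1],M[0,1])))
cv2.imwrite("pics/w1.png",read_camera("wrist"));
```

```text
[466.98682563 171.43338412 160.4509451 ] [ 1.90465153e-01  2.11964997e-01 -3.15155173e-01  1.04360337e+00
 -2.65600655e-04  3.02227526e-01] [ 1.11529874e-01  9.93761054e-01 -2.31896859e-04] [ 1.21755727e-04 -2.47017379e-04 -9.99999962e-01] 83.59648620055623
```

View pics/w1.png

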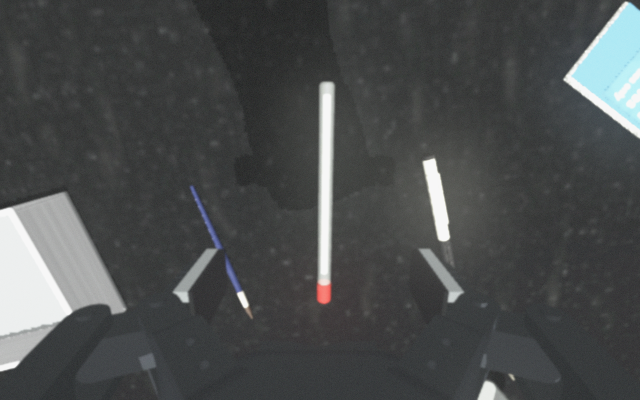

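The wrist view shows the tube between the fingers, clear end at (327,83) and red end at (323,302). The neighbours lie outside the finger spread. I'll refine the tube's pose from these ends.

Run:
```python
from h import *
a=at("wrist",(327,83),8);b=at("wrist",(323.5,302),8);print(a,b,(a+b)/2,np.linalg.norm(a-b),np.degrees(np.arctan2(*(a-b)[1::-1])))
print(at("wrist",(190,186),4),at("wrist",(252,318),4),at("wrist",(429,158),6))
```

```text
[376.55540654 188.156796     8.        ] [586.96761506 162.52861261   8.        ] [481.7615108  175.34270431   8.        ] 211.967217462362 173.05558629263777
[451.78569009  51.94081905   4.        ] [600.68032246  84.77494644   4.        ] [450.06123511 273.10168436   6.        ]
```

Emit:
drive_tool([
  {"xyz": [0, 0.55, -3], "rotation": [0, 0, -0.05], "jaw": 100},
  {"xyz": [0, 0, -3], "rotation": [0, 0, 0], "jaw": 100},
  {"xyz": [0, 0, -3], "rotation": [0, 0, 0], "jaw": 80},
  {"xyz": [0, 0, -2], "rotation": [0, 0, 0], "jaw": 60},
  {"xyz": [0, 0, -1.5], "rotation": [0, 0, 0], "jaw": 50},
  {"xyz": [0, 0, -1], "rotation": [0, 0, 0], "jaw": 50},
  {"xyz": [0, 0, -0.5], "rotation": [0, 0, 0], "jaw": 50},
  {"xyz": [0, 0, 0], "rotation": [0, 0, 0], "jaw": 50},
])

```text
time: 4.55
eef_pos: [467.1, 177.1, 20.4]
orientation: [0.0, 0.059, 0.998, 0.0]
force: [-0.8, 1.0, -0.0]
width: 42.5
gripper_force: 0.0
```

Emit:
drive_tool([
  {"xyz": [0, 0, 0], "rotation": [0, 0, 0], "jaw": 0},
  {"xyz": [0, 0, 0], "rotation": [0, 0, 0], "jaw": 0},
  {"xyz": [0, 0, 0], "rotation": [0, 0, 0], "jaw": 0},
  {"xyz": [0, 0, 0], "rotation": [0, 0, 0], "jaw": 0},
  {"xyz": [0, 0, 0], "rotation": [0, 0, 0], "jaw": 0},
  {"xyz": [0, 0, 0], "rotation": [0, 0, 0], "jaw": 0},
], force=40)

```text
time: 5.3
eef_pos: [467.6, 177.4, 21.0]
orientation: [0.001, 0.059, 0.998, 0.0]
force: [-1.2, 0.4, 4.7]
width: 11.8
gripper_force: 41.5
```

Emit:
drive_tool([
  {"xyz": [0, 0, 0.5], "rotation": [0, 0, 0], "jaw": 0},
  {"xyz": [0, 0, 1], "rotation": [0, 0, 0], "jaw": 0},
  {"xyz": [0, 0, 2], "rotation": [0, 0, 0], "jaw": 0},
  {"xyz": [0, 0, 3], "rotation": [0, 0, 0], "jaw": 0},
  {"xyz": [0, 0, 4], "rotation": [0, 0, 0], "jaw": 0},
  {"xyz": [0, 0, 4], "rotation": [0, 0, 0], "jaw": 0},
  {"xyz": [0, 0, 3.5], "rotation": [0, 0, 0], "jaw": 0},
  {"xyz": [0, 0, 0], "rotation": [0, 0, 0], "jaw": 0},
])

```text
time: 6.3
eef_pos: [468.8, 177.6, 203.8]
orientation: [0.003, 0.059, 0.998, 0.001]
force: [-0.2, 0.5, -1.3]
width: 11.6
gripper_force: 40.7
```

Run:
```python
from h import *
s=sense();print(s['eef_pos'],s['force'],s['width'],s['gripper_force'])
im=cv2.hconcat([read_camera("wrist")[:,:],cv2.resize(read_camera("side")[60:260,170:430],None,fx=2,fy=2)])
cv2.imwrite("pics/w2.png",cv2.resize(im,(800,276)))
```

```text
[468.78457302 177.58007036 203.76574056] [-0.18362268  0.45025749 -1.25099234] 11.573745294683658 40.7463401556015
```

View pics/w2.png

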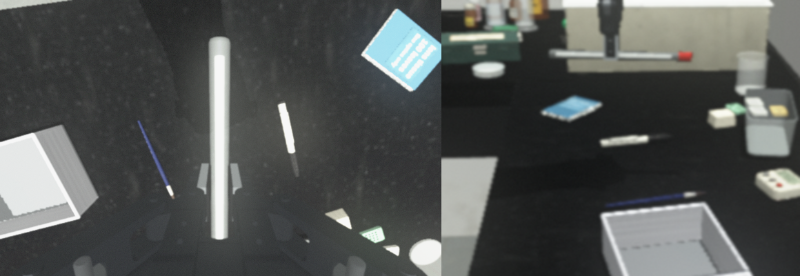

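The tube is held level between the pads, spanning (550,53)–(690,57) in the side half, with the red end ahead. The neighbours haven't moved. Next I turn it over the tray.

Emit:
drive_tool([
  {"xyz": [0, -1.5, 0], "rotation": [0, 0, -0.85], "jaw": 0},
  {"xyz": [0.5, -2.5, 0], "rotation": [0, 0, -0.85], "jaw": 0},
  {"xyz": [0.5, -2.5, 0], "rotation": [0, 0, -0.85], "jaw": 0},
  {"xyz": [0.5, -2.5, 0], "rotation": [0, 0, -0.85], "jaw": 0},
  {"xyz": [0.5, -2.5, 0], "rotation": [0, 0, -0.85], "jaw": 0},
  {"xyz": [0.5, -2.5, 0], "rotation": [0, 0, -0.85], "jaw": 0},
  {"xyz": [0.5, -2.5, 0], "rotation": [0, 0, -0.85], "jaw": 0},
  {"xyz": [0.5, -2.5, 0], "rotation": [0, 0, -0.85], "jaw": 0},
  {"xyz": [0.5, -2.5, 0], "rotation": [0, 0, -0.85], "jaw": 0},
  {"xyz": [0.5, -2.5, 0], "rotation": [0, 0, -0.85], "jaw": 0},
])

```text
time: 7.65
eef_pos: [510.9, -63.4, 198.5]
orientation: [-0.002, 0.609, 0.793, -0.001]
force: [-0.9, 0.5, -1.4]
width: 11.8
gripper_force: 40.7
```

Emit:
drive_tool([
  {"xyz": [0.3, -2.5, 0], "rotation": [0, 0, -0.85], "jaw": 0},
  {"xyz": [0, 0, 0], "rotation": [0.74, 0.11, 0], "jaw": 0},
  {"xyz": [0, 0, 0], "rotation": [0.74, 0.11, 0], "jaw": 0},
  {"xyz": [0, 0, 0], "rotation": [0.74, 0.11, 0], "jaw": 0},
  {"xyz": [0, 0, 0], "rotation": [0.74, 0.11, 0], "jaw": 0},
  {"xyz": [0, 0, 0], "rotation": [0, 0, 0], "jaw": 0},
  {"xyz": [0, 0, 0], "rotation": [0, 0, 0], "jaw": 0},
])

```text
time: 8.52
eef_pos: [514.5, -87.5, 199.5]
orientation: [-0.157, 0.639, 0.741, 0.135]
force: [-0.1, 0.8, 0.2]
width: 11.7
gripper_force: 40.7
```

```bash
cat >> h.py <<'E'
def state():
    s=sense();q=s['orientation'];M=R.from_quat([q[1],q[2],q[3],q[0]]).as_matrix()
    t=R.from_euler('z',-98.4,degrees=True).apply(s['eef_pos']-[531,-185,0])
    print('t',s['time'],'tray xyz',t.round(1),'yaw y',np.degrees(np.arctan2(M[1,1],M[0,1])).round(2),'toolx',M[:,0].round(3),'tilt',np.degrees(np.arccos(-M[2,2])).round(1),'F',s['force'].round(1),s['width'],s['gripper_force'],s['qpos'].round(2),s['eef_pos'].round(1))
E
python3 - <<'E'
from h import *
state()
im=cv2.hconcat([read_camera("side")[60:360,130:530],read_camera("top")[50:350,220:620]])
cv2.imwrite("pics/s3.png",im)
E
```

```text
t 8.525 tray xyz [ 98.8   2.1 199.5] yaw y 8.45 toolx [-0.134  0.904  0.405] tilt 23.9 F [-0.1  0.8  0.2] 11.69599429867326 40.73332607746124 [-0.5   0.4  -0.02  1.41  0.33  0.88] [514.5 -87.5 199.5]
```

View pics/s3.png

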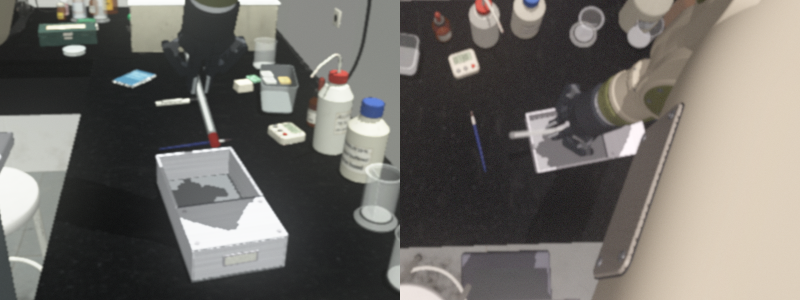

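The side half shows the tube tilted with its red end down at crop (213,145), full frame (343,205). I'll check that against the predicted geometry.

Run:
```python
from h import *
s=sense();q=s['orientation'];M=R.from_quat([q[1],q[2],q[3],q[0]]).as_matrix()
# red is along -toolx
for a in (10,13.5,17): print(a,proj("side",[s['eef_pos']-M[:,0]*k+M[:,2]*a for k in (120,100)]),proj("top",[s['eef_pos']+M[:,0]*90+M[:,2]*a]))
im=read_camera("side");h=cv2.cvtColor(im,cv2.COLOR_BGR2HSV)
m=((h[...,0]<8)|(h[...,0]>172))&(h[...,1]>110);m[:150]=0;m[260:]=0;m[:,:310]=0;m[:,380:]=0
y,x=np.nonzero(m);print(len(x),x.mean(),y.mean(),x.min(),x.max(),y.min(),y.max())
```

```text
10 [[346.14228417 204.54088204]
 [342.90550084 193.92813268]] [[330.55979822 184.99902025]]
13.5 [[345.80083392 206.04483364]
 [342.58085486 195.44559675]] [[329.72415798 185.42408701]]
17 [[345.46181715 207.5380667 ]
 [342.25848606 196.9524168 ]] [[328.89618818 185.84525203]]
135 343.962962962963 199.0074074074074 338 350 192 206
```

The prediction matches. Next I descend so the red end is in the mouth and low.

Emit:
drive_tool([
  {"xyz": [0, 0, -2.5], "rotation": [0, 0, 0], "jaw": 0},
  {"xyz": [0, 0, -2.5], "rotation": [0, 0, 0], "jaw": 0},
  {"xyz": [0, 0, -2.5], "rotation": [0, 0, 0], "jaw": 0},
  {"xyz": [0, 0, -2], "rotation": [0, 0, 0], "jaw": 0},
  {"xyz": [0, 0, -1.5], "rotation": [0, 0, 0], "jaw": 0},
  {"xyz": [0, 0, -0.8], "rotation": [0, 0, 0], "jaw": 0},
  {"xyz": [0, 0, 0], "rotation": [0, 0, 0], "jaw": 0},
  {"xyz": [0, 0, 0], "rotation": [0, 0, 0], "jaw": 0},
])

```text
time: 9.68
eef_pos: [515.4, -88.0, 83.0]
orientation: [-0.157, 0.639, 0.741, 0.136]
force: [-0.1, -0.3, -0.4]
width: 11.8
gripper_force: 40.7
```

```bash
python3 -c "
from h import *
state()
cv2.imwrite('pics/s4.png',cv2.hconcat([cv2.resize(read_camera('side')[180:330,240:440],None,fx=2,fy=2),cv2.resize(read_camera('wrist'),(480,300))])[:, :800])"
```

```text
t 9.675 tray xyz [98.2  1.3 83. ] yaw y 8.45 toolx [-0.135  0.904  0.405] tilt 23.9 F [-0.1 -0.3 -0.4] 11.84806905736563 40.74393153190613 [-0.5   0.49 -0.19  1.15  0.33  0.88] [515.4 -88.   83. ]
```

View pics/s4.png

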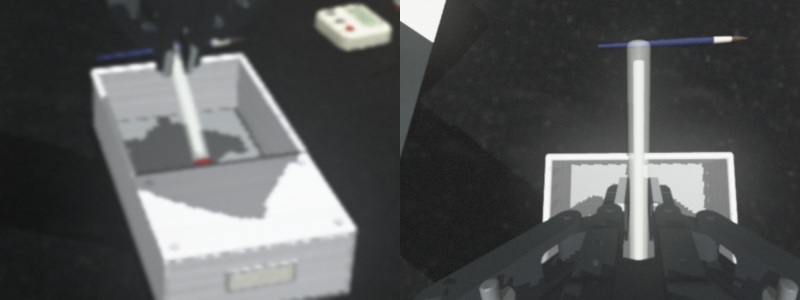

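The tube's red end is in the mouth near crop (203,160), centred across the tray, and the clear end is over the rim. Now I slide it under the hood.

Emit:
drive_tool([
  {"xyz": [0.18, -1.22, -0.1], "rotation": [0, 0, 0], "jaw": 0},
  {"xyz": [0.18, -1.22, -0.1], "rotation": [0, 0, 0], "jaw": 0},
  {"xyz": [0.18, -1.22, -0.1], "rotation": [0, 0, 0], "jaw": 0},
  {"xyz": [0.18, -1.22, -0.1], "rotation": [0, 0, 0], "jaw": 0},
  {"xyz": [0.18, -1.22, -0.1], "rotation": [0, 0, 0], "jaw": 0},
  {"xyz": [0.18, -1.22, -0.1], "rotation": [0, 0, 0], "jaw": 0},
  {"xyz": [0, 0, 0], "rotation": [0, 0, 0], "jaw": 0},
  {"xyz": [0, 0, 0], "rotation": [0, 0, 0], "jaw": 0},
])

```text
time: 10.78
eef_pos: [525.6, -160.8, 76.3]
orientation: [-0.157, 0.639, 0.741, 0.136]
force: [-0.2, -0.2, -0.7]
width: 11.4
gripper_force: 40.7
```

```bash
python3 -c "
from h import *
state()"
```

```text
t 10.775 tray xyz [24.7  1.8 76.3] yaw y 8.45 toolx [-0.134  0.904  0.406] tilt 24.0 F [-0.2 -0.2 -0.7] 11.390351308771189 40.74369192123413 [-0.6   0.57 -0.07  1.22  0.3   0.78] [ 525.6 -160.8   76.3]
```

Emit:
drive_tool([
  {"xyz": [0.03, -0.23, -0.76], "rotation": [-0.495, -0.073, 0], "jaw": 0},
  {"xyz": [0.03, -0.23, -0.76], "rotation": [-0.495, -0.073, 0], "jaw": 0},
  {"xyz": [0.01, -0.05, -0.9], "rotation": [-0.495, -0.073, 0], "jaw": 0},
  {"xyz": [0.01, -0.05, -0.9], "rotation": [-0.495, -0.073, 0], "jaw": 0},
  {"xyz": [-0.01, 0.1, -0.75], "rotation": [-0.495, -0.073, 0], "jaw": 0},
  {"xyz": [-0.01, 0.1, -0.7], "rotation": [-0.495, -0.073, 0], "jaw": 0},
  {"xyz": [0, 0, 0], "rotation": [0, 0, 0], "jaw": 0},
  {"xyz": [0, 0, 0], "rotation": [0, 0, 0], "jaw": 0},
  {"xyz": [0, 0, 0], "rotation": [0, 0, 0], "jaw": 0},
])

```text
time: 11.9
eef_pos: [526.9, -165.2, 29.0]
orientation: [0.001, 0.653, 0.757, -0.0]
force: [0.1, 0.5, 0.5]
width: 11.7
gripper_force: 40.7
```

```bash
python3 -c "
from h import *
state()"
```

```text
t 11.9 tray xyz [20.2  1.2 29. ] yaw y 8.41 toolx [-0.146  0.989 -0.001] tilt 0.1 F [0.1 0.5 0.5] 11.705437358950546 40.729753375053406 [-0.45  0.44 -0.36  0.78 -0.    0.98] [ 526.9 -165.2   29. ]
```

Emit:
drive_tool([
  {"xyz": [0, 0, -0.15], "rotation": [0, 0, 0], "jaw": 0},
  {"xyz": [0, 0, -0.15], "rotation": [0, 0, 0], "jaw": 0},
  {"xyz": [0, 0, -0.1], "rotation": [0, 0, 0], "jaw": 0},
  {"xyz": [0, 0, 0], "rotation": [0, 0, 0], "jaw": 0},
  {"xyz": [0, 0, 0], "rotation": [0, 0, 0], "jaw": 0},
  {"xyz": [0, 0, 0], "rotation": [0, 0, 0], "jaw": 0},
])

```text
time: 12.65
eef_pos: [526.3, -164.9, 25.0]
orientation: [0.001, 0.653, 0.757, -0.001]
force: [-2.2, 0.2, 5.7]
width: 11.6
gripper_force: 41.5
```

Emit:
drive_tool([
  {"xyz": [0, 0, 0], "rotation": [0, 0, 0], "jaw": 20},
  {"xyz": [0, 0, 0], "rotation": [0, 0, 0], "jaw": 30},
  {"xyz": [0, 0, 0], "rotation": [0, 0, 0], "jaw": 40},
  {"xyz": [0, 0, 0], "rotation": [0, 0, 0], "jaw": 40},
  {"xyz": [0, 0, 1], "rotation": [0, 0, 0], "jaw": 40},
  {"xyz": [0, 0, 2], "rotation": [0, 0, 0], "jaw": 40},
  {"xyz": [0, 0, 4], "rotation": [0, 0, 0], "jaw": 40},
  {"xyz": [0, 0, 5], "rotation": [0, 0, 0], "jaw": 40},
  {"xyz": [0, 0, 5], "rotation": [0, 0, 0], "jaw": 40},
  {"xyz": [0, 5, 3], "rotation": [0, 0, 0], "jaw": 40},
])

```text
time: 13.9
eef_pos: [527.9, -116.9, 228.3]
orientation: [0.003, 0.655, 0.756, 0.0]
force: [0.4, 1.0, -1.5]
width: 34.1
gripper_force: 0.0
```

Emit:
drive_tool([
  {"xyz": [-1, 5, 0], "rotation": [0, 0, 0], "jaw": 40},
  {"xyz": [-1, 5, 0], "rotation": [0, 0, 0], "jaw": 40},
  {"xyz": [-1, 5, 0], "rotation": [0, 0, 0], "jaw": 40},
  {"xyz": [-1, 4, 0], "rotation": [0, 0, 0], "jaw": 40},
  {"xyz": [0, 0, 0], "rotation": [0, 0, 0], "jaw": 40},
  {"xyz": [0, 0, 0], "rotation": [0, 0, 0], "jaw": 40},
])

```text
time: 14.65
eef_pos: [486.6, 75.2, 225.2]
orientation: [0.001, 0.653, 0.757, -0.0]
force: [-0.8, -0.1, -0.2]
width: 34.5
gripper_force: 0.0
```

```bash
python3 -c "
from h import *
state()
cv2.imwrite('pics/s5.png',cv2.hconcat([cv2.resize(read_camera('side')[130:330,230:430],(400,400)),cv2.resize(read_camera('top')[120:250,340:490],(400,347)).copy() if 0 else cv2.resize(read_camera('top')[110:260,190:490],(400,400))]))"
```

```text
t 14.65 tray xyz [263.9   5.9 225.2] yaw y 8.48 toolx [-0.147  0.989 -0.002] tilt 0.1 F [-0.8 -0.1 -0.2] 34.509851736944725 0.0 [-0.01  0.16 -0.21  1.2  -0.    1.41] [486.6  75.2 225.2]
```

View pics/s5.png

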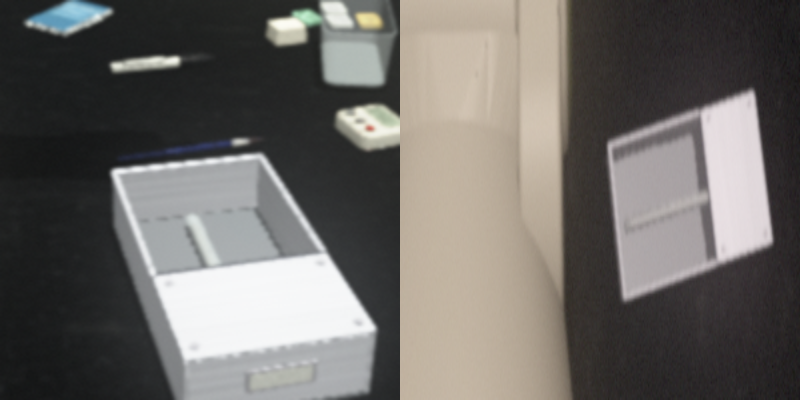

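The tube lies flat on the tray floor with its red end under the hood. Its clear end shows at crop (626,226) in the top half, full frame (359.5,194.8). The marker and brush are untouched. I'll check the centre position and hand in.

```bash
python3 -c "
from h import *
t=R.from_euler('z',-98.4,degrees=True).apply(at('top',(359.5,194.8),12)-[531,-185,0]);print(t)
if abs(t[0]-105)<22 and abs(t[1])<50: print(finish_job())"
```

```text
[107.36692405   3.65181047  12.        ]
the job is handed in; nothing more can be done
None
```

The thermometer tube is flat on the tray floor, released, with its red end under the hood and its centre about 2 mm from the tray's centre along its length. The marker pen and brush were left where they lay, and the job was handed in at about 15 s; no verdict was shown.

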